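Turn the teether in its UV tray and start the lamp

ROBOT

A 7-joint arm with a two-finger parallel gripper is mounted at the origin on the work surface. World frame = base frame: x ahead of the robot, y to its left, z up, the work surface at z = 0. Lengths are in m, angles in rad, forces in N, time in s.
With the tool pointing down it reaches from about 0.4 to 0.85 m from the base axis. Payload 4.5 kg.
Tool frame: the origin (TCP) lies on the centre line of the jaws, within the pads' length; the fingertips stand 8 mm ahead of it and the grasp point (between the pads) lies 11 mm behind it; z points along the fingers, x is the direction in which the jaws open and shut, and the axes are right-handed (so a half turn about z gives the same grasp; the last joint's range is limited). The gripper opens to 88 mm and grips with 3 to 60 N. Pads are 18 mm wide; open, the fingers measure 123 mm over their backs; the gripper's body (75 mm by 187 mm) begins 45 mm behind the grasp point.
Start: joints at [1.228, 0.689, -0.195, 1.565, 0.157, 0.902, -0.215], TCP at [0.23, -0.581, 0.247] pointing down, gripper open.
Joint ranges: [-3.01, 3.01], [-0.46, 2.08], [-1.47, 1.51], [0.13, 2.56], [-1, 4.14], [0.04, 2.09], [-2.66, 2.66]. Speed limits (rad/s): [2.57, 2.57, 3.14, 3.14, 3.14, 3.14, 3.14].

INTERFACE

Orientations are given as a unit quaternion [x, y, z, w].
In Python, from plant import r gives the robot as it stands.
- The arm moves only by the shell command python3 -m pendant 'ROWS' [FORCE]. ROWS is JSON, a list of rows, each a list of 3 entries, a list of its own where there are three numbers: the turn, a rotation vector about the tool's x, y, z in rad, then the shift along the tool's x, y, z in m, then the opening, from 0 (shut) to 1 (fully open). In form: [[[wx, wy, wz], [tx, ty, tz], claw], ...]. A call has 1 to 10 rows; each row is the pose to reach, as a shift and turn from the pose commanded when the call began, along the tool's axes at that moment; what a row does not reach only later rows make up. A row lasts 1/10 s, in which the tool goes at most 50 mm and 8.59 degrees, less where a joint would pass 70% of its speed; a pose out of reach is approached as far as the arm can. A call with a gripper value outside its range is refused whole. The fingers move at their own pace and stop on an object; FORCE is the grip in N (left out, the last holds). Time passes only in rows, so rows that repeat a pose let the fingers close. It gives the time, the measured TCP pose, the force and the opening at its end, in the units of the state.
- r.get_state(): the state, without advancing time (a new reading comes with each control period).
- r.snapshot(name): name is "scene" or "top" or "wrist"; returns a dict with "image" (400x640x3 uint8, red, green, blue), "mtx" (3x3 intrinsics, pixels), "R" (3x3) and "t" (3): a world point X has camera coordinates R X + t; the wrist camera has in their place "T_tool_cam" (4x4, takes a point from camera to tool coordinates, whose origin is the TCP and whose axes are the tool frame's). Camera axes: x right, y down, z forward; pixel columns grow to the right and rows downward; lengths in m; the calibration is good to about 2 mm. A picture is of the moment at which its call begins: read the wrist's pose just before it. There is no depth.
- r.finish_job(): hands the job in, once; it reports no verdict.
The state is a dict: "clock": time; "q": joint angles; "qd": joint speeds; "joint_torque": joint torques, N m; "tool_pos": TCP position; "eef_rot": TCP orientation; "contact_force": force on the tool from outside, world axes, zero at the start; "moment": the same for the moment, N m; "opening": opening from 0.0 (shut) to 1.0 (fully open).
Only numpy, scipy, OpenCV 4.12 (cv2) and the standard library are available. Lean on these libraries where they do the work, as an engineer would, in place of code of your own. Each camera call takes 0.05 s, during which the arm holds its last target. There are 200 camera calls.

TASK

The teether block has had its green side sterilised; turn it over without touching it, by lifting the wooden grip board so that the tray tips and the block slides down, tumbles over the blue rib and lies in the low bay with the bare wood side up. Set the tray back down flat where it stood and let go of it, and only then switch on the UV lamp by pushing down the red-dotted half of the rocker on its foot. Leave the bottle, monitor, cream tube and teether ring where they are.

Things in the scene. Friction and masses are not known exactly. Their poses are not given: they have to be found in the camera images.
- tray: Loose open tray, 0.42 kg, 187 mm long (x), 76 mm wide (y), 6 mm white walls: sides 45 mm high, -x end 50 mm. Origin: centre of the underside, z up. Its +x end, turned to the robot's left (+y), is a wooden grip board. Inside (64 mm wide) from +x: grey deck x 83.5 to 3 mm, floor 15 mm up; trough to x -25.5, floor 6 mm; blue rib to x -29.5, top 12 mm; low bay to x -87.5, floor 6 mm.
- tray_grip (a point): Point inside the light wooden grip board (76 mm wide, 10 mm thick in tray x, 90 mm tall): middle of its thickness and width, tray x 88.5 mm, 74 mm above the underside, 16 mm below its top. A good place to pinch across the 10 mm; fingers there stay above the side walls and the block. Axes as the tray.
- tray_heel (a point): Middle of the tray's bottom edge at its -x (bay) end, tray x -93.5 mm, z 0: the edge to tip it about. As the board end rises the block starts to slide at 25 to 40 degrees (friction varies); by 45 to 50 degrees its front drops into the trough, trips on the rib and it lands on its other face in the bay. Tilt steadily (0.1 to 0.5 rad/s), no jerks.
- teether: Loose teether block, about 40 g, 29 mm (its x, along the tray) by 54 mm (its y, across the tray) by 21 mm thick, starting on the grey deck with its green face up. Origin at the centre of its wooden face, z pointing to the green face. Must not be touched by the robot.
- green_face (a point): Centre of the teether block's green face. At the start it looks up, 36 mm above the tray's underside; turned over in the bay it lies 6 mm above it.
- wood_face (a point): Centre of the teether block's bare wood face, 21 mm from the green one. Turned over in the bay it lies 27 mm above the tray's underside.
- lamp: UV lamp, fixed. White foot 150 mm (x) by 100 mm (y) by 45 mm high, origin at the centre of its underside; at its far end (x +58 mm) a short post carries a white and blue lamp tube 170 mm long along y, 36 mm thick, its axis 112 mm up, top at 130 mm. The black rocker is on the foot's top, between the robot and the tube.
- rocker (a joint): Tilt of the rocker about its y axis (parallel to the lamp's y; hinge at lamp x -30 mm, 54 mm up): -0.22 rad is off (red-dotted far half up), +0.22 rad is on (far half down). Over-centre: it resists with about 3 N at the red dot, then past the middle snaps over and stays.
- rocker_press (a point): The red dot on top of the rocker's far half, 18 mm from the hinge towards the lamp tube. The paddle is 52 mm long (x) by 32 mm wide (y); the dot stands about 72 mm above the dresser when off, about 64 mm when on. Moves with the rocker.
- bottle: Clear glass bottle with a yellow cap, 58 mm thick, 150 mm tall, origin at the centre of its base. Leave alone.
- monitor: White baby monitor camera: round foot 72 mm across, ball head, 101 mm tall, origin at the centre of its base. Leave alone.
- cream_tube: Yellow cream tube standing on its white cap (42 mm across), 133 mm tall, origin at the centre of its base. Leave alone.
- teether_ring: Wooden teether ring lying flat, 72 mm across, 12 mm high, origin at the centre of its underside. Leave alone.
Not all that is in view belongs to the job. What is shaped like the lamp but yellow is not meant.

How it is judged:
On the way, in this order (a step that is already met when the one before it is completed fails the run):
1. the block has tumbled: wood side up, flat on the floor of the tray's low bay (z of green_face in the frame of tray below 0.011 m and z of wood_face in the frame of tray above 0.021 m and x of wood_face in the frame of tray between -0.088 and -0.028 m), for 0.2 s.
2. the tray is set back flat where it stood and let go (angle between tray's own z axis and vertical below 0.06 rad and height (world z) of tray below 0.006 m and distance of each of tray_grip, tray_heel from where it was at the start of the episode below 0.05 m and contact force between the fingers and tray below 0.1 N), for 0.2 s.
3. the rocker is flipped to on (value of joint rocker above 0.15 rad), for 0.1 s.
At the end, for the whole second after the job is handed in: The teether block lies at rest in the tray's low bay, wood side up and flat (green face within 5 mm of the bay floor); the tray stands flat on the dresser (within 0.06 rad), both its ends within 50 mm of where they stood; the rocker is on (above 0.15 rad) (all of step 1 and angle between tray's own z axis and vertical below 0.06 rad and height (world z) of tray below 0.006 m and distance of each of tray_grip, tray_heel from where it was at the start of the episode below 0.05 m and value of joint rocker above 0.15 rad and linear speed of each of tray, teether below 0.02 m/s); the robot touches nothing.
It fails at once if the robot touches the teether block (contact force between any of the fingers, the arm and teether above 0.3 N).
It fails at once if a bystander is pushed more than 30 mm or tipped (distance of any of bottle, monitor, cream_tube, teether_ring from where it was at the start of the episode above 0.03 m or angle between any of bottle, monitor, cream_tube, teether_ring's own z axis and vertical above 0.3 rad).
It also fails if it takes over 58 s, if anything falls off the work surface, if the arm or the gripper's body presses on something with over 40 N, if the wrist force passes 120 N, or if a joint passes its speed limit or range.

## Working session

There is one attempt and no reset: what is moved stays moved. The work goes in short steps, Python scripts to look and compute and a shell command to move; the robot and the scene stay as the last step left them, time stands still between calls to the robot, and variables do not carry over. Pictures are saved under pics/ and viewed, about 8 in all and at most 12, crops included, and the job is handed in when it is done.

```bash
ls; mkdir -p pics
python3 - <<'E'
from plant import r
import cv2,numpy as np,pickle
s=r.get_state();print({k:np.round(v,3) for k,v in s.items()})
d={}
for n in("scene","top"):
    p=r.snapshot(n);d[n]=p;cv2.imwrite(f"pics/{n}0.png",p["image"][:,:,::-1]);print(n,p["mtx"],p["R"],p["t"])
pickle.dump(d,open("s0.pkl","wb"))
E
```

```text
pics
{'clock': np.float64(0.0), 'q': array([ 1.228,  0.69 , -0.195,  1.566,  0.157,  0.902, -0.215]), 'qd': array([ 0.   , -0.001, -0.001, -0.001,  0.001,  0.   , -0.   ]), 'joint_torque': array([ 0.0000e+00, -5.2755e+01, -1.2670e+00, -1.5342e+01, -5.3000e-02,
        6.0000e-03,  0.0000e+00]), 'tool_pos': array([ 0.23 , -0.581,  0.246]), 'eef_rot': array([ 0.827, -0.562, -0.001, -0.   ]), 'contact_force': array([0.464, 0.658, 0.223]), 'moment': array([-0.024,  0.016, -0.005]), 'opening': np.float64(1.003)}
scene [[477.03459172   0.         320.16454615]
 [  0.         477.03459172 196.0581993 ]
 [  0.           0.           1.        ]] [[ 0.84441586  0.5356195  -0.00857936]
 [ 0.35389962 -0.56981027 -0.74166793]
 [-0.40214041  0.62323993 -0.67071237]] [-0.49377932 -0.14496813  1.54922423]
top [[387.26161116   0.         329.94017787]
 [  0.         387.26161116 201.14220346]
 [  0.           0.           1.        ]] [[ 0.01095645 -0.99983871 -0.01423088]
 [-0.99880869 -0.01026617 -0.04770537]
 [ 0.04755158  0.01473661 -0.99876007]] [0.00924183 0.58510355 1.33945866]
```

View pics/top0.png

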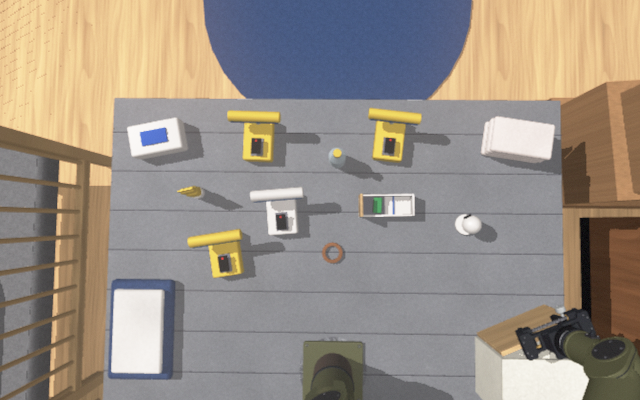

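View pics/scene0.png

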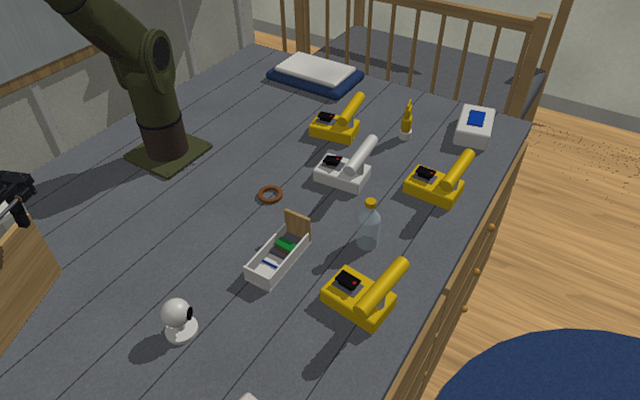

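The top view shows the tray with its board at (362,205) and bay end at (414,205). The lamp is at about (282,212), the ring (333,253), the bottle (337,158), the monitor (468,225) and the tube (190,191). Next I'll look at enlarged crops.

Run:
```python
import cv2,numpy as np,pickle
d=pickle.load(open("s0.pkl","rb"))
def crop(n,x,y,w,h,k):
    return cv2.resize(d[n]["image"][y:y+h,x:x+w],None,fx=k,fy=k,interpolation=cv2.INTER_CUBIC)
a=crop("top",350,185,80,50,5);b=crop("top",245,182,80,50,5)
c=crop("scene",235,200,100,87.5.__int__(),4);e=crop("scene",300,125,100,87,4)
im=np.vstack([np.hstack([a,b]),np.hstack([c,e])]);print(im.shape)
cv2.imwrite("pics/c1.png",im[:,:,::-1])
```

```text
(598, 800, 3)
```

View pics/c1.png

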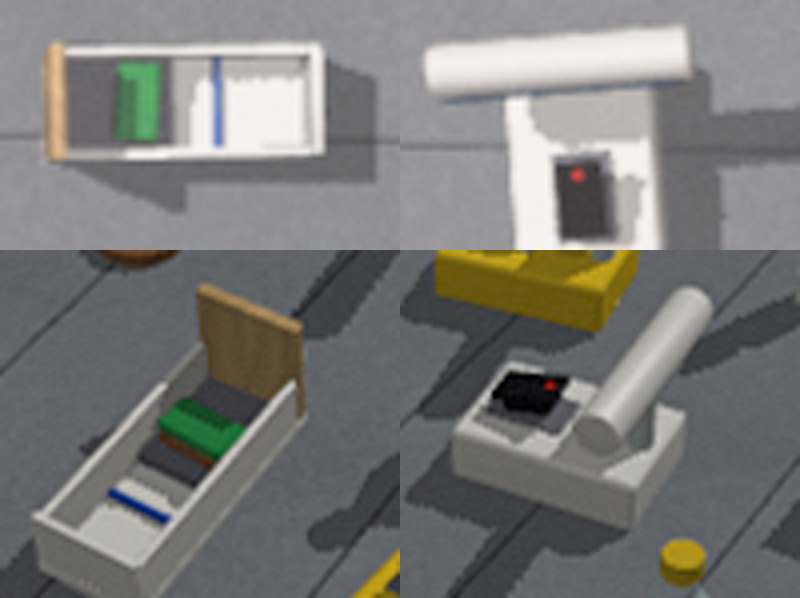

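Crops: the board top is centred near top pixel (361,205) and the tray runs almost along world y. The red dot is at top (280.4,216.8) and scene (337.8,158.5). Now turning these into positions.

```bash
cat > h.py <<'E'
import cv2,numpy as np,pickle
def ray(p,u,v):
    d=p["R"].T@np.linalg.solve(p["mtx"],[u,v,1.]);c=-p["R"].T@p["t"];return c,d
def onz(p,u,v,z):
    c,d=ray(p,u,v);return c+d*(z-c[2])/d[2]
def tri(*obs):
    A=np.zeros((3,3));b=np.zeros(3)
    for p,u,v in obs:
        c,d=ray(p,u,v);d=d/np.linalg.norm(d);M=np.eye(3)-np.outer(d,d);A+=M;b+=M@c
    return np.linalg.solve(A,b)
def cen(p,box,lo,hi):
    x,y,w,h=box;hsv=cv2.cvtColor(p["image"],cv2.COLOR_RGB2HSV)[y:y+h,x:x+w]
    m=cv2.inRange(hsv,np.array(lo),np.array(hi));q=np.argwhere(m)
    return q.mean(0)[::-1]+[x,y],len(q),cv2.minAreaRect(q[:,::-1].astype(np.float32)+[x,y])
E
python3 - <<'E'
from h import *
np.set_printoptions(precision=4,suppress=True)
d=pickle.load(open("s0.pkl","rb"));T,S=d["top"],d["scene"]
bt=(350,185,80,50);bs=(235,200,100,87)
w=cen(T,bt,(8,60,110),(25,255,255));print("board",w,onz(T,*w[0],.09))
for nm,lo,hi,z in(("blue",(105,120,60),(130,255,255),.012),("green",(50,120,50),(85,255,255),.036)):
    a=cen(T,bt,lo,hi);b=cen(S,bs,lo,hi);print(nm,a,b[0],onz(T,*a[0],z),onz(S,*b[0],z))
f=lambda cx,cy:(350+(cx-2)/5,185+(cy-2)/5)
for q in((46,44),(46,158)):print("boardcorner",onz(T,*f(*q),.09))
for q in((325,43),(325,156)):print("end corner",onz(T,*f(*q),.05))
ra=cen(T,(265,205,35,25),(0,130,90),(8,255,255));rb=cen(S,(325,145,30,25),(0,130,90),(8,255,255))
print("red",ra[0],rb[0],onz(T,*ra[0],.072),onz(S,*rb[0],.072),tri((T,*ra[0]),(S,*rb[0])))
g=lambda cx,cy:(245+(cx-402)/5,182+(cy-2)/5)
print("rocker edges z.07",[onz(T,*g(*q),.07)[:2] for q in((555,155),(610,152),(558,240),(607,240))])
print("tube ends",[onz(T,*g(*q),.112)[:2] for q in((426,70),(690,50))])
print("ring,bottle cap,monitor",onz(T,333,253,.006)[:2],onz(T,337,154,.15)[:2],onz(T,470,225,.08)[:2])
E
```

```text
Traceback (most recent call last):
  File "h.py", line 14, in cen
    return q.mean(0)[::-1]+[x,y],len(q),cv2.minAreaRect(q[:,::-1].astype(np.float32)+[x,y])
                                        ~~~~~~~~~~~~~~~^^^^^^^^^^^^^^^^^^^^^^^^^^^^^^^^^^^^
cv2.error: OpenCV(4.12.0) /io/opencv/modules/imgproc/src/convhull.cpp:143: error: (-215:Assertion failed) total >= 0 && (depth == CV_32F || depth == CV_32S) in function 'convexHull'
```

```bash
sed -i 's/cv2.minAreaRect(.*$/cv2.minAreaRect((q[:,::-1]+[x,y]).astype(np.float32))/' h.py
cat > m.py <<'E'
from h import *
np.set_printoptions(precision=4,suppress=True)
d=pickle.load(open("s0.pkl","rb"));T,S=d["top"],d["scene"]
bt=(350,185,80,50);bs=(235,200,100,87)
w=cen(T,bt,(8,60,110),(25,255,255));print("board",w,onz(T,*w[0],.09))
for nm,lo,hi,z in(("blue",(105,120,60),(130,255,255),.012),("green",(50,120,50),(85,255,255),.036)):
    a=cen(T,bt,lo,hi);b=cen(S,bs,lo,hi);print(nm,a,b[0],onz(T,*a[0],z),onz(S,*b[0],z))
f=lambda cx,cy:(350+(cx-2)/5,185+(cy-2)/5)
for q in((46,44),(46,158)):print("boardcorner",onz(T,*f(*q),.09))
for q in((325,43),(325,156)):print("end corner",onz(T,*f(*q),.05))
ra=cen(T,(265,205,35,25),(0,130,90),(8,255,255));rb=cen(S,(325,145,30,25),(0,130,90),(8,255,255))
print("red",ra[0],rb[0],onz(T,*ra[0],.072),onz(S,*rb[0],.072),tri((T,*ra[0]),(S,*rb[0])))
g=lambda cx,cy:(245+(cx-402)/5,182+(cy-2)/5)
print("rocker edges z.07",[onz(T,*g(*q),.07)[:2] for q in((555,155),(610,152),(558,240),(607,240))])
print("tube ends",[onz(T,*g(*q),.112)[:2] for q in((426,70),(690,50))])
print("ring,bottle cap,monitor",onz(T,333,253,.006)[:2],onz(T,337,154,.15)[:2],onz(T,470,225,.08)[:2])
E
python3 m.py
```

```text
board (array([360.5333, 205.    ]), 90, ((360.5, 205.0), (22.0, 3.0), 90.0)) [ 0.5697 -0.0866  0.09  ]
blue (array([393.  , 210.25]), 4, ((393.0, 210.0), (4.0, 0.0), -90.0)) [269.2414 263.3793] [ 0.5555 -0.2048  0.012 ] [ 0.5685 -0.2097  0.012 ]
green (array([378.8, 202.6]), 15, ((379.1176452636719, 203.47061157226562), (11.156637191772461, 3.8805696964263916), 75.96376037597656)) [284.6611 244.0278] [ 0.5806 -0.1526  0.036 ] [ 0.5773 -0.154   0.036 ]
boardcorner [ 0.6079 -0.0806  0.09  ]
boardcorner [ 0.5328 -0.0811  0.09  ]
end corner [ 0.6132 -0.2722  0.05  ]
end corner [ 0.5365 -0.2722  0.05  ]
red [280.  216.5] [337.2 158.6] [0.5291 0.1811 0.072 ] [0.5333 0.1754 0.072 ] [0.5292 0.182  0.066 ]
rocker edges z.07 [array([0.542 , 0.1964]), array([0.5444, 0.1595]), array([0.4852, 0.1934]), array([0.4855, 0.1605])]
tube ends [array([0.5957, 0.275 ]), array([0.6104, 0.1032])]
ring,bottle cap,monitor [0.4041 0.0029] [ 0.7279 -0.0072] [ 0.5078 -0.4483]
```

```bash
cat > w.py <<'E'
import sys,numpy as np
from scipy.spatial.transform import Rotation as Ro
from plant import r
def row(pos,yaw,tilt=0):   # tool x = direction yaw in the plane, tool z down; tilt about tool y afterwards
    s=r.get_state();R0=Ro.from_quat(s["eef_rot"])
    x=np.array([np.cos(yaw),np.sin(yaw),0]);z=np.array([0,0,-1.]);R1=Ro.from_matrix(np.c_[x,np.cross(z,x),z])*Ro.from_rotvec([0,tilt,0])
    print("turn",np.round((R0.inv()*R1).as_rotvec(),3),"shift",np.round(R0.inv().apply(np.array(pos)-s["tool_pos"]),4),"t",round(s["clock"],2),"F",np.round(s["contact_force"],2),"q",np.round(s["q"],2))
if __name__=="__main__":
    a=[float(v) for v in sys.argv[1:]];row(a[:3],np.radians(a[3]),np.radians(a[4]) if len(a)>4 else 0)
E
python3 w.py 0.57 -0.086 0.2 -88.5
```

```text
turn [0.    0.002 0.351] shift [-0.3346 -0.4984  0.0465] t 0.1 F [0.26 0.53 0.3 ] q [ 1.23  0.69 -0.19  1.57  0.16  0.9  -0.22]
```

```bash
python3 -m pendant '[[[0,0,0.1],[-0.03,-0.045,0],1],[[0,0,0.2],[-0.06,-0.09,0],1],[[0,0,0.35],[-0.3346,-0.4984,0.02],1],[[0,0,0.35],[-0.3346,-0.4984,0.02],1],[[0,0,0.35],[-0.3346,-0.4984,0.02],1],[[0,0,0.35],[-0.3346,-0.4984,0.02],1],[[0,0,0.35],[-0.3346,-0.4984,0.02],1],[[0,0,0.35],[-0.3346,-0.4984,0.02],1],[[0,0,0.35],[-0.3346,-0.4984,0.02],1],[[0,0,0.35],[-0.3346,-0.4984,0.02],1]]' && python3 w.py 0.57 -0.086 0.2 -88.5
```

```text
clock: 1.1
tool_pos: [0.514, -0.1677, 0.2305]
eef_rot: [0.717, -0.698, -0.0, 0.0]
contact_force: [1.6, 0.2, -0.1]
opening: 0.996
turn [ 0.001 -0.     0.001] shift [-0.0801 -0.0582  0.0304] t 1.1 F [ 1.56  0.21 -0.07] q [ 0.25  0.6  -0.03  1.84  0.03  0.7  -1.34]
```

```bash
python3 -m pendant '[[[0,0,0],[-0.04,-0.03,0.015],1],[[0,0,0],[-0.0801,-0.0582,0.03],1],[[0,0,0],[-0.0801,-0.0582,0.03],1],[[0,0,0],[-0.0801,-0.0582,0.03],1]]'
python3 - <<'E'
from plant import r
import cv2,pickle
s=r.get_state();p=r.snapshot("wrist");t=r.snapshot("top")
pickle.dump((s,p,t),open("w1.pkl","wb"));print(p["mtx"],p["T_tool_cam"].round(4))
cv2.imwrite("pics/w1.png",p["image"][:,:,::-1])
E
```

```text
clock: 1.5
tool_pos: [0.5694, -0.086, 0.1998]
eef_rot: [0.718, -0.696, -0.001, 0.0]
contact_force: [-0.1, -0.6, 0.2]
opening: 0.995
[[294.91951188   0.         317.4118798 ]
 [  0.         294.91951188 202.62959811]
 [  0.           0.           1.        ]] [[ 1.000e+00 -1.000e-04  5.000e-04  5.000e-04]
 [-1.000e-04  9.545e-01  2.984e-01 -7.730e-02]
 [-5.000e-04 -2.984e-01  9.545e-01 -1.381e-01]
 [ 0.000e+00  0.000e+00  0.000e+00  1.000e+00]]
```

View pics/w1.png

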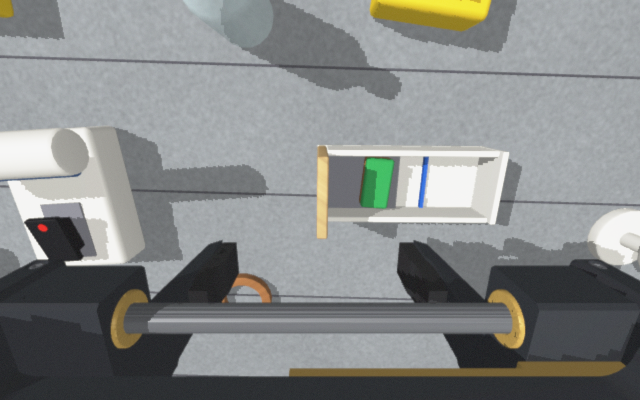

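Wrist view: the board top spans px x 317–328, y 146–237. The tray's end wall top is at (508,152)/(495,223), and the red dot is at (42,228).

```bash
cat >> h.py <<'E'
from scipy.spatial.transform import Rotation as Ro
def wcam(s,p):
    R=Ro.from_quat(s["eef_rot"]).as_matrix();M=p["T_tool_cam"];Rc=R@M[:3,:3];c=R@M[:3,3]+s["tool_pos"]
    return dict(mtx=p["mtx"],R=Rc.T,t=-Rc.T@c,image=p["image"])
E
python3 - <<'E'
from h import *
np.set_printoptions(precision=4,suppress=True)
s,p,t=pickle.load(open("w1.pkl","rb"));W=wcam(s,p)
w=cen(W,(305,140,35,105),(8,60,120),(25,255,255));print(w,onz(W,*w[0],.09))
for q in((317,146),(328,146),(317,237),(328,237)):print("board",onz(W,*q,.09))
for q in((508,152),(495,223)):print("end",onz(W,*q,.05))
g=cen(W,(355,150,45,65),(50,120,50),(85,255,255));print("green",g[0],onz(W,*g[0],.036))
b=cen(W,(410,150,25,65),(105,120,60),(130,255,255));print("blue",b[0],onz(W,*b[0],.012))
rr=cen(W,(30,215,30,25),(0,130,90),(8,255,255));print("red",rr[0],onz(W,*rr[0],.072))
rt=cen(t,(265,205,35,25),(0,130,90),(8,255,255));print(rt[0]);print(tri((W,*rr[0]),(pickle.load(open("s0.pkl","rb"))["top"],280,216.5)))
E
```

```text
(array([322.0723, 191.6888]), 1009, ((322.4999694824219, 191.99996948242188), (10.999998092651367, 91.99998474121094), 0.0)) [ 0.5791 -0.0902  0.09  ]
board [ 0.6183 -0.0846  0.09  ]
board [ 0.6186 -0.0938  0.09  ]
board [ 0.5361 -0.0871  0.09  ]
board [ 0.5364 -0.0972  0.09  ]
end [ 0.6136 -0.2701  0.05  ]
end [ 0.5399 -0.2731  0.05  ]
green [376.5865 182.285 ] [ 0.5763 -0.1484  0.036 ]
blue [422.8356 182.0274] [ 0.5726 -0.2058  0.012 ]
red [ 42.2222 227.4762] [0.5299 0.1795 0.072 ]
[280.  216.5]
[0.5291 0.1814 0.0701]
```

```bash
python3 w.py 0.574 -0.0895 0.063 -88.5
```

```text
turn [ 0.001 -0.001 -0.001] shift [-1.000e-04 -5.600e-03  1.377e-01] t 1.6 F [ 0.08  0.16 -0.64] q [ 0.08  0.68 -0.01  1.77  0.02  0.69 -1.48]
```

```bash
python3 -c "
from plant import r
import pickle
print(r.get_state()['tool_pos'],pickle.load(open('w1.pkl','rb'))[0]['tool_pos'])"
```

```text
[ 0.56851693 -0.08955009  0.20066945] [ 0.56936332 -0.08595693  0.19975329]
```

```bash
python3 -m pendant '[[[0,0,0],[0,-0.0055,0.02],0.5],[[0,0,0],[0,-0.0055,0.05],0.45],[[0,0,0],[0,-0.0055,0.085],0.4],[[0,0,0],[0,-0.0055,0.115],0.4],[[0,0,0],[0,-0.0055,0.132],0.4],[[0,0,0],[0,-0.0055,0.137],0.4],[[0,0,0],[0,-0.0055,0.137],0.4],[[0,0,0],[0,-0.0055,0.137],0.4]]'
python3 - <<'E'
from h import *
from plant import r
s=r.get_state();p=r.snapshot("wrist");W=wcam(s,p);print(s["tool_pos"],s["clock"])
cv2.imwrite("pics/w2.png",p["image"][:,:,::-1])
E
```

```text
clock: 2.4
tool_pos: [0.5754, -0.0889, 0.065]
eef_rot: [0.716, -0.698, 0.001, -0.0]
contact_force: [-0.9, 0.6, -0.2]
opening: 0.401
[ 0.5754289  -0.08887533  0.06495821] 2.4
```

View pics/w2.png

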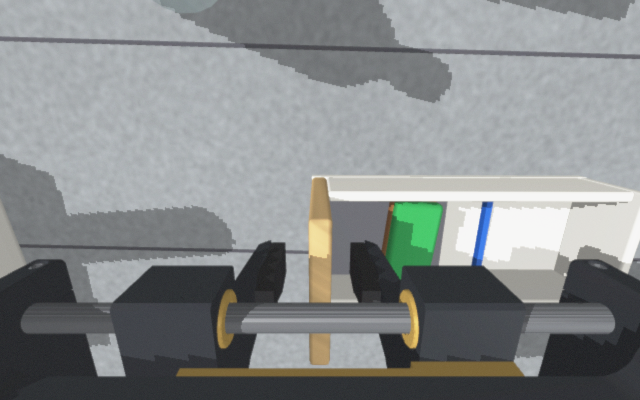

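The board (px x 310–330) stands centred between the fingers (285 and 350). The green block is clear of them, so I'm closing.

```bash
python3 -m pendant '[[[0,0,0],[0,0,0],0.2],[[0,0,0],[0,0,0],0.1],[[0,0,0],[0,0,0],0],[[0,0,0],[0,0,0],0],[[0,0,0],[0,0,0],0],[[0,0,0],[0,0,0],0],[[0,0,0],[0,0,0],0]]' 40
python3 - <<'E'
import numpy as np
from plant import r
s=r.get_state();print(s["tool_pos"],s["q"].round(2),s["moment"])
# rows: rotation -th about tool y with heel at tool (0.182,0,zh)
for zh in (s["tool_pos"][2],):
  h=np.array([.182,zh])
  for th in np.radians([4,8,12,16,20,24,28,32,36,40,44,48,52,56]):
    a=-th;Rx=np.array([[np.cos(a),np.sin(a)],[-np.sin(a),np.cos(a)]])  # (x,z) under rot about y
    print(round(np.degrees(th)),round(-th,3),(h-Rx@h).round(4))
E
```

```text
clock: 3.15
tool_pos: [0.5751, -0.0886, 0.0642]
eef_rot: [0.716, -0.698, 0.001, 0.0]
contact_force: [0.4, -2.8, 5.5]
opening: 0.107
[ 0.57514356 -0.08861045  0.06421773] [ 0.08  0.9  -0.01  1.83  0.03  0.41 -1.5 ] [-0.54204878  0.13391959  0.04179776]
4 -0.07 [ 0.0049 -0.0125]
8 -0.14 [ 0.0107 -0.0247]
12 -0.209 [ 0.0173 -0.0364]
16 -0.279 [ 0.0248 -0.0477]
20 -0.349 [ 0.0329 -0.0584]
24 -0.419 [ 0.0419 -0.0685]
28 -0.489 [ 0.0515 -0.0779]
32 -0.559 [ 0.0617 -0.0867]
36 -0.628 [ 0.0725 -0.0947]
40 -0.698 [ 0.0839 -0.102 ]
44 -0.768 [ 0.0957 -0.1084]
48 -0.838 [ 0.1079 -0.114 ]
52 -0.908 [ 0.1206 -0.1187]
56 -0.977 [ 0.1335 -0.1226]
```

```bash
python3 -m pendant '[[[0,-0.035,0],[0.0024,0,-0.0063],0],[[0,-0.07,0],[0.0049,0,-0.0125],0],[[0,-0.105,0],[0.0077,0,-0.0187],0],[[0,-0.14,0],[0.0107,0,-0.0247],0],[[0,-0.1745,0],[0.0139,0,-0.0306],0],[[0,-0.209,0],[0.0173,0,-0.0364],0],[[0,-0.244,0],[0.0209,0,-0.0421],0],[[0,-0.279,0],[0.0248,0,-0.0477],0],[[0,-0.314,0],[0.0287,0,-0.0531],0],[[0,-0.349,0],[0.0329,0,-0.0584],0]]'
python3 - <<'E'
import numpy as np
from plant import r
from scipy.spatial.transform import Rotation as Ro
s=r.get_state();R=Ro.from_quat(s["eef_rot"]);print(s["q"].round(2),np.degrees(np.arccos(-R.as_matrix()[2,2])),"heel",s["tool_pos"]+R.apply([.182,0,.0642]),s["moment"])
E
```

```text
clock: 4.15
tool_pos: [0.5756, -0.1188, 0.1223]
eef_rot: [0.706, -0.686, -0.126, -0.122]
contact_force: [-0.1, 1.3, -0.6]
opening: 0.109
[ 0.5   0.89 -0.36  1.68 -0.1   0.71 -1.21] 20.225409388229846 heel [ 0.57977799 -0.26735478 -0.00083152] [-0.1436831  -0.08260197 -0.00763328]
```

```bash
python3 -m pendant '[[[0,-0.035,0],[0.0024,0,-0.0063],0],[[0,-0.07,0],[0.0049,0,-0.0125],0],[[0,-0.105,0],[0.0077,0,-0.0187],0],[[0,-0.14,0],[0.0107,0,-0.0247],0],[[0,-0.1745,0],[0.0139,0,-0.0306],0],[[0,-0.209,0],[0.0173,0,-0.0364],0],[[0,-0.244,0],[0.0209,0,-0.0421],0],[[0,-0.279,0],[0.0248,0,-0.0477],0],[[0,-0.314,0],[0.0287,0,-0.0531],0],[[0,-0.349,0],[0.0329,0,-0.0584],0]]'
python3 - <<'E'
import numpy as np
from plant import r
from scipy.spatial.transform import Rotation as Ro
s=r.get_state();R=Ro.from_quat(s["eef_rot"]);print(s["q"].round(2),np.degrees(np.arccos(-R.as_matrix()[2,2])),"heel",s["tool_pos"]+R.apply([.182,0,.0642]),s["moment"])
E
```

```text
clock: 5.15
tool_pos: [0.5771, -0.17, 0.1662]
eef_rot: [0.673, -0.654, -0.247, -0.24]
contact_force: [0.2, 1.8, -0.3]
opening: 0.111
[ 0.76  1.01 -0.52  1.43 -0.22  1.09 -1.02] 40.23549871158673 heel [ 5.79845369e-01 -2.67421092e-01 -3.69291461e-04] [-0.32991619 -0.06358494 -0.03716032]
```

```bash
python3 -m pendant '[[[0,-0.035,0],[0.0024,0,-0.0063],0],[[0,-0.07,0],[0.0049,0,-0.0125],0],[[0,-0.105,0],[0.0077,0,-0.0187],0],[[0,-0.14,0],[0.0107,0,-0.0247],0],[[0,-0.1745,0],[0.0139,0,-0.0306],0],[[0,-0.209,0],[0.0173,0,-0.0364],0],[[0,-0.244,0],[0.0209,0,-0.0421],0],[[0,-0.244,0],[0.0209,0,-0.0421],0],[[0,-0.244,0],[0.0209,0,-0.0421],0],[[0,-0.244,0],[0.0209,0,-0.0421],0]]'
python3 - <<'E'
from h import *
from plant import r
s=r.get_state();R=Ro.from_quat(s["eef_rot"]);print(s["q"].round(2),np.degrees(np.arccos(-R.as_matrix()[2,2])),"heel",s["tool_pos"]+R.apply([.182,0,.0642]),s["moment"])
p=r.snapshot("scene");a=cv2.resize(p["image"][170:330,180:380],None,fx=2.5,fy=2.5)
w=r.snapshot("wrist")["image"];w=cv2.resize(w[:,:],None,fx=.46875,fy=.46875)
im=np.zeros((600,500,3),np.uint8);im[:400]=a;im[400:400+187,:300]=w
cv2.imwrite("pics/s3.png",im[:,:,::-1])
E
```

```text
clock: 6.15
tool_pos: [0.5784, -0.2135, 0.1849]
eef_rot: [0.639, -0.621, -0.326, -0.317]
contact_force: [-0.7, 2.3, 2.7]
opening: 0.111
[ 0.86  1.14 -0.58  1.22 -0.29  1.37 -0.96] 54.03663298768368 heel [ 5.79953251e-01 -2.68429010e-01 -1.10402482e-04] [-0.18031243 -0.05204847 -0.03845013]Traceback (most recent call last):
  File "<stdin>", line 6, in <module>
ValueError: could not broadcast input array from shape (188,300,3) into shape (187,300,3)
```

Run:
```python
from h import *
from plant import r
p=r.snapshot("scene");a=cv2.resize(p["image"][170:330,180:380],None,fx=2.5,fy=2.5)
w=cv2.resize(r.snapshot("wrist")["image"],(300,188))
im=np.zeros((600,500,3),np.uint8);im[:400]=a;im[400:588,:300]=w
cv2.imwrite("pics/s3.png",im[:,:,::-1])
```

```text
(no output)
```

View pics/s3.png

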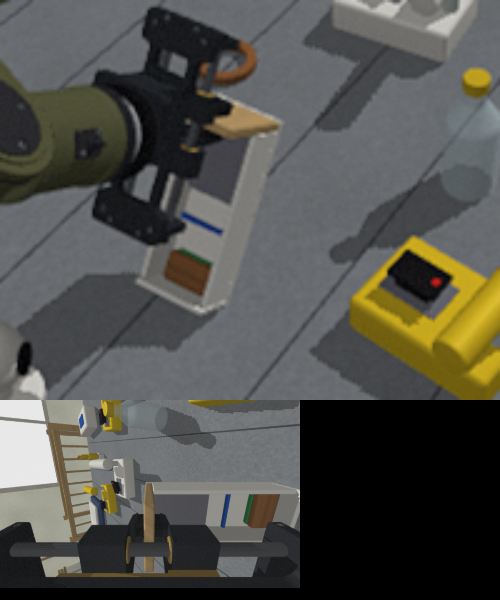

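The block has tumbled into the bay: brown wood is up with a green strip beneath, beyond the blue rib. Lowering the same way I came.

```bash
for i in 1 2; do python3 -m pendant '[[[0,0.035,0],[-0.0021,0,0.0064],0],[[0,0.07,0],[-0.0040,0,0.0129],0],[[0,0.105,0],[-0.0057,0,0.0194],0],[[0,0.14,0],[-0.0072,0,0.0259],0],[[0,0.1745,0],[-0.0084,0,0.0326],0],[[0,0.209,0],[-0.0094,0,0.0392],0],[[0,0.244,0],[-0.0101,0,0.0459],0],[[0,0.279,0],[-0.0106,0,0.0527],0],[[0,0.314,0],[-0.0109,0,0.0593],0],[[0,0.349,0],[-0.011,0,0.0661],0]]'; done
python3 - <<'E'
from h import *
from plant import r
s=r.get_state();R=Ro.from_quat(s["eef_rot"]);print(s["q"].round(2),np.degrees(np.arccos(-R.as_matrix()[2,2])),"heel",s["tool_pos"]+R.apply([.182,0,.0642]))
E
```

```text
clock: 7.35
tool_pos: [0.5766, -0.1535, 0.1548]
eef_rot: [0.686, -0.667, -0.209, -0.204]
contact_force: [-0.2, 3.4, 0.6]
opening: 0.111
clock: 8.35
tool_pos: [0.5754, -0.1083, 0.1057]
eef_rot: [0.712, -0.692, -0.086, -0.084]
contact_force: [0.5, 1.9, -1.5]
opening: 0.108
[ 0.39  0.88 -0.27  1.73 -0.05  0.61 -1.3 ] 13.885987724017419 heel [ 5.79984541e-01 -2.69467380e-01 -2.89329140e-04]
```

Next comes the last 14°, slowing at the end, followed by a hold.

```bash
python3 -m pendant '[[[0,0.035,0],[-0.0021,0,0.0064],0],[[0,0.07,0],[-0.0040,0,0.0129],0],[[0,0.105,0],[-0.0057,0,0.0194],0],[[0,0.14,0],[-0.0072,0,0.0259],0],[[0,0.1745,0],[-0.0084,0,0.0326],0],[[0,0.209,0],[-0.0094,0,0.0392],0],[[0,0.2265,0],[-0.0098,0,0.0425],0],[[0,0.244,0],[-0.0101,0,0.0459],0],[[0,0.244,0],[-0.0101,0,0.0459],0],[[0,0.244,0],[-0.0101,0,0.0459],0]]'
python3 - <<'E'
from h import *
from plant import r
s=r.get_state();R=Ro.from_quat(s["eef_rot"]);print(s["q"].round(2),np.degrees(np.arccos(-R.as_matrix()[2,2])),"heel",s["tool_pos"]+R.apply([.182,0,.0642]),s["moment"])
p=r.snapshot("scene");a=cv2.resize(p["image"][200:300,220:345],None,fx=4,fy=4)
w=cv2.resize(r.snapshot("wrist")["image"],(300,188))
im=np.zeros((600,500,3),np.uint8);im[:400]=a;im[400:588,:300]=w
cv2.imwrite("pics/s4.png",im[:,:,::-1])
E
```

```text
clock: 9.35
tool_pos: [0.5751, -0.0872, 0.0642]
eef_rot: [0.717, -0.697, -0.0, -0.0]
contact_force: [-0.8, 3.4, 3.0]
opening: 0.109
[ 0.08  0.9  -0.02  1.83  0.03  0.42 -1.5 ] 0.041784337533361186 heel [ 5.80045611e-01 -2.69135021e-01 -7.50895350e-05] [ 0.68628163  0.23012253 -0.04721529]
```

View pics/s4.png

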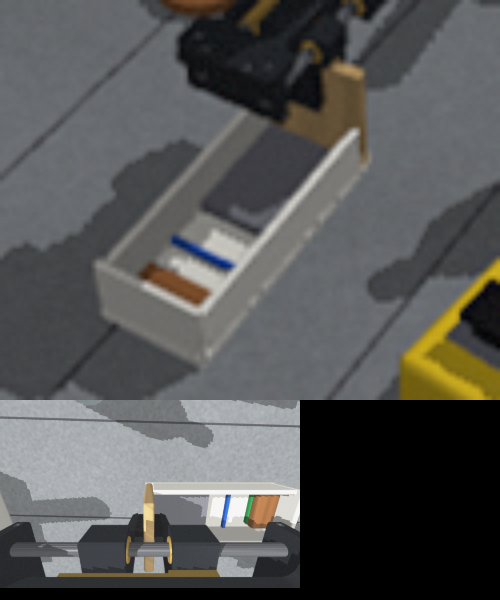

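The tray is flat and the block lies flat against the bay end, wood up. Releasing and going up.

```bash
python3 -m pendant '[[[0,0,0],[0,0,0],0.2],[[0,0,0],[0,0,0],0.3],[[0,0,0],[0,0,0],0.4],[[0,0,0],[0,0,0],0.4],[[0,0,0],[0,0,0],0.4],[[0,0,0],[0,0,-0.02],0.4],[[0,0,0],[0,0,-0.06],0.4],[[0,0,0],[0,0,-0.1],0.4],[[0,0,0],[0,0,-0.14],0.4],[[0,0,0],[0,0,-0.14],0.4]]';python3 - <<'E'
from h import *
from plant import r
np.set_printoptions(precision=4,suppress=True)
s=r.get_state();p=r.snapshot("wrist");W=wcam(s,p)
w=cen(W,(305,140,35,105),(8,60,120),(25,255,255));print(w,onz(W,*w[0],.09))
b=cen(W,(410,150,25,65),(105,120,60),(130,255,255));print("blue",b[0],onz(W,*b[0],.012))
rr=cen(W,(20,205,50,50),(0,130,90),(8,255,255));print("red",rr[0],onz(W,*rr[0],.072))
cv2.imwrite("pics/w5.png",p["image"][:,:,::-1])
E
python3 w.py 0.531 0.180 0.2 -85.1
```

```text
clock: 10.45
tool_pos: [0.5783, -0.0884, 0.2091]
eef_rot: [0.716, -0.698, 0.004, -0.003]
contact_force: [0.2, -0.3, 0.2]
opening: 0.4
(array([315.8553, 199.9096]), 940, ((316.0, 199.5), (89.0, 10.0), 90.0)) [ 0.5791 -0.0878  0.09  ]
blue [414.1882 189.3871] [ 0.5722 -0.2033  0.012 ]
red [ 49.9655 235.0517] [0.53   0.1793 0.072 ]
turn [-0.006 -0.001 -0.059] shift [-0.2693  0.0385  0.006 ] t 10.5 F [ 0.6  -0.28 -0.46] q [ 0.09  0.68 -0.02  1.75  0.02  0.71 -1.49]
```

View pics/w5.png

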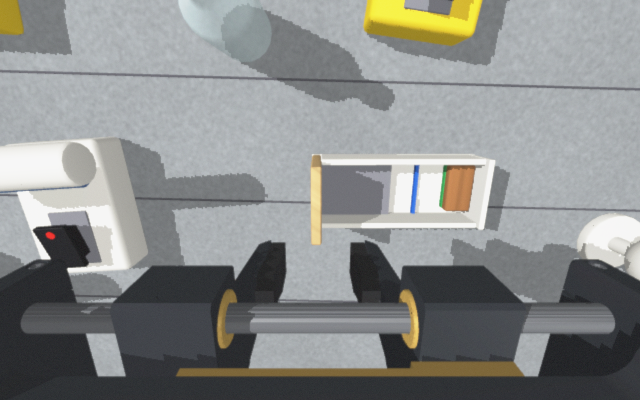

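```bash
python3 -m pendant '[[[-0.006,0,-0.03],[-0.03,0.005,0],0.2],[[-0.006,0,-0.059],[-0.075,0.011,0],0],[[-0.006,0,-0.059],[-0.12,0.017,0],0],[[-0.006,0,-0.059],[-0.165,0.024,0],0],[[-0.006,0,-0.059],[-0.21,0.03,0],0],[[-0.006,0,-0.059],[-0.25,0.037,0],0],[[-0.006,0,-0.059],[-0.269,0.0405,0],0],[[-0.006,0,-0.059],[-0.269,0.0405,0],0],[[-0.006,0,-0.059],[-0.269,0.0405,0],0],[[-0.006,0,-0.059],[-0.269,0.0405,0],0]]' 20;python3 - <<'E'
from h import *
from plant import r
np.set_printoptions(precision=4,suppress=True)
s=r.get_state();p=r.snapshot("wrist");W=wcam(s,p)
rr=cen(W,(250,150,150,110),(0,130,90),(8,255,255));print("red",rr[0],rr[1],onz(W,*rr[0],.072))
cv2.imwrite("pics/w6.png",p["image"][:,:,::-1])
E
python3 w.py 0.529 0.180 0.09 -85.1
```

```text
clock: 11.5
tool_pos: [0.5274, 0.1775, 0.2032]
eef_rot: [0.736, -0.677, -0.002, 0.003]
contact_force: [-0.1, 0.1, 0.1]
opening: 0.002
red [314.7656 191.9531] 64 [0.53   0.1794 0.072 ]
turn [ 0.007 -0.002 -0.003] shift [-0.0025 -0.0024  0.1134] t 11.55 F [ 0.4  -0.61 -0.19] q [-0.41  0.66  0.01  1.82 -0.01  0.67 -1.88]
```

View pics/w6.png

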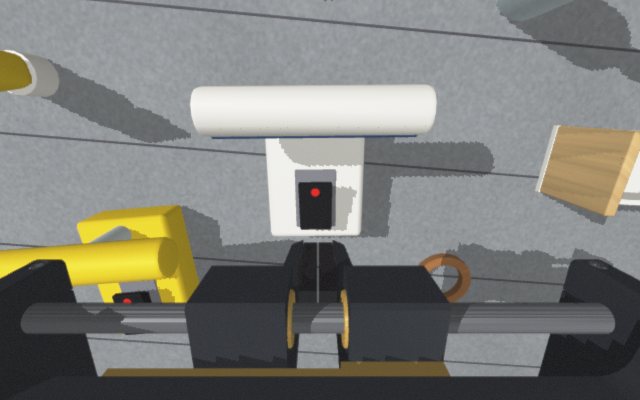

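Wrist view: the red dot is at (315,192), i.e. (0.530,0.179). The white lamp is directly ahead, and the yellow lamp's tube end at (178,258) stays clear. Descending to 10 mm above the rocker.

```bash
python3 -m pendant '[[[0.007,0,0],[-0.002,-0.0024,0.025],0],[[0.007,0,0],[-0.002,-0.0024,0.06],0],[[0.007,0,0],[-0.002,-0.0024,0.09],0],[[0.007,0,0],[-0.002,-0.0024,0.105],0],[[0.007,0,0],[-0.002,-0.0024,0.112],0],[[0.007,0,0],[-0.002,-0.0024,0.112],0],[[0.007,0,0],[-0.002,-0.0024,0.112],0]]'; python3 w.py 0.529 0.180 0.073 -85.1
```

```text
clock: 12.25
tool_pos: [0.5295, 0.1817, 0.0925]
eef_rot: [0.736, -0.677, 0.001, -0.001]
contact_force: [-0.4, -0.3, -0.6]
opening: 0.008
turn [-0.002  0.    -0.001] shift [0.0017 0.0007 0.0195] t 12.25 F [-0.38 -0.25 -0.56] q [-0.42  0.83  0.01  1.89 -0.01  0.42 -1.89]
```

```bash
python3 -m pendant '[[[0,0,0],[0.0015,0,0.004],0],[[0,0,0],[0.0015,0,0.007],0],[[0,0,0],[0.0015,0,0.01],0],[[0,0,0],[0.0015,0,0.012],0],[[0,0,0],[0.0015,0,0.014],0],[[0,0,0],[0.0015,0,0.016],0],[[0,0,0],[0.0015,0,0.018],0],[[0,0,0],[0.0015,0,0.0195],0],[[0,0,0],[0.0015,0,0.0195],0]]'
```

```text
clock: 13.15
tool_pos: [0.5327, 0.1812, 0.0745]
eef_rot: [0.736, -0.676, 0.003, -0.004]
contact_force: [3.9, -0.6, 16.1]
opening: 0.006
```

```bash
python3 -m pendant '[[[0,0,0],[0,0,-0.01],0],[[0,0,0],[0,0,-0.03],0],[[0,0,0],[0,0,-0.07],0],[[0,0,0],[0,0,-0.11],0],[[0,0,0],[0,0,-0.13],0],[[0,0,0],[0,0,-0.13],0],[[0,0,0],[0,0,-0.13],0]]';python3 - <<'E'
from h import *
from plant import r
np.set_printoptions(precision=4,suppress=True)
s=r.get_state();p=r.snapshot("wrist");W=wcam(s,p);c=r.snapshot("scene")
rr=cen(W,(250,150,150,110),(0,130,90),(8,255,255));print("red",rr[0],rr[1],onz(W,*rr[0],.072),onz(W,*rr[0],.064))
a=cv2.resize(c["image"][110:300,230:400],None,fx=3,fy=3);b=cv2.resize(p["image"][120:260,240:400],None,fx=1.8,fy=1.8)
im=np.zeros((570,800,3),np.uint8);im[:,:510]=a;im[:252,510:798]=b
cv2.imwrite("pics/s7.png",im[:,:,::-1])
E
```

```text
clock: 13.85
tool_pos: [0.5274, 0.1806, 0.2018]
eef_rot: [0.737, -0.676, -0.0, 0.001]
contact_force: [0.6, -0.2, -0.5]
opening: 0.003
red [318.3016 184.9365] 63 [0.5382 0.18   0.072 ] [0.5362 0.1798 0.064 ]
```

View pics/s7.png

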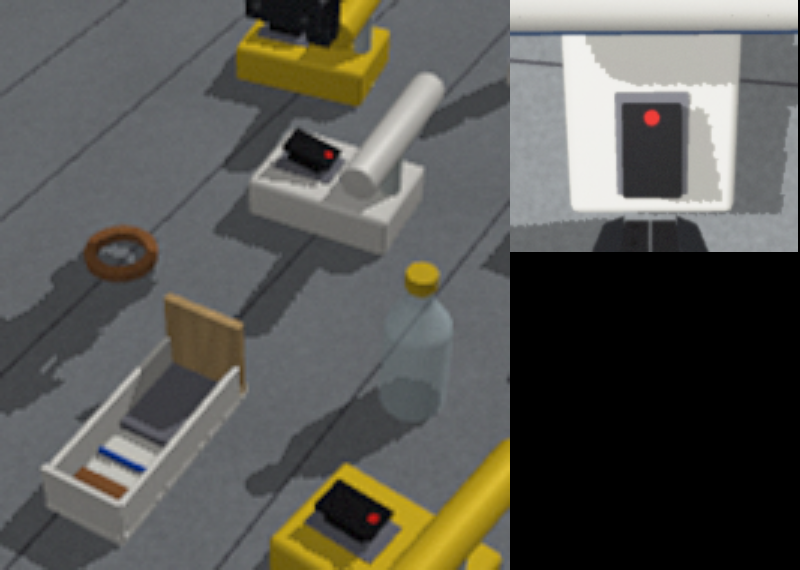

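The rocker has flipped: its near half is up and the dot has moved about 6 mm ahead and lower. The tray, block, ring and bottle look right, so I'm handing in.

```bash
python3 -c "
from plant import r
print(r.get_state()['contact_force']);print(r.finish_job())"
```

```text
[-0.43148205 -0.17956547 -0.64157488]
the job is handed in; nothing more can be done
None
```

I turned the block over, set the tray back down, released it, and then switched on the UV lamp. The job was handed in at about 14 s on the robot's clock, well under the 58 s limit; it reported no verdict.

- **Block:** I tipped the tray to 54° about its heel by the grip board. The block slid, tumbled over the rib, and in the last pictures lies flat in the low bay, wood side up. The robot was not seen near it.
- **Tray:** It is back down flat, and the last measurement put it within about 3 mm of where it stood. I let go of it before going to the lamp.
- **Lamp:** I pressed the red-dotted half of the rocker with the fingers closed, with about 16 N showing at the stop. The dot now sits about 6 mm further forward and lower, which matches "on". I judged that from the pictures, because the rocker angle cannot be read directly.
- **Other objects:** The ring and bottle looked undisturbed in the last picture. The monitor and cream tube were outside it, but every move stayed well away from both.
- **Disagreements:** The top and wrist cameras differed by 4 to 9 mm on where the board was. A close look before gripping settled it, and no check failed.

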